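Put the balance's check weights away in their blocks

ROBOT

A 7-joint arm with a two-finger parallel gripper is mounted at the origin on a cart in front of the work surface, level with it; the furniture and walls round the work are solid. World frame = base frame: x ahead of the robot, y to its left, z up, the work surface at z = 0. Lengths are in m, angles in rad, forces in N, time in s.
With the tool pointing down it reaches from about 0.4 to 0.875 m from the base axis. Payload 19.3 kg.
Tool frame: the origin (TCP) lies midway between the tips of the shut fingers; the grasp point (between the pads) lies 19 mm behind it; y points along the fingers, x is the direction in which the jaws open and shut, and the axes are right-handed (so a half turn about y gives the same grasp; the last joint's range is limited). The gripper opens to 85 mm and grips with 20 to 120 N. Pads are 22 mm wide; open, the fingers measure 114 mm over their backs; the gripper's body (76 mm by 85 mm) begins 54 mm behind the grasp point. The pads swing forward as they close: fully open they stand 13 mm farther back than shut.
Start: joints at [-1.341, 0.521, -0.036, 1.599, 0.021, 1.021, -0.113], TCP at [0.185, 0.597, 0.231] pointing down, gripper open.
Joint ranges: [-2.91, 2.91], [-0.3, 2.13], [-1.5, 1.42], [0.17, 2.43], [-1.26, 4.41], [0.16, 1.93], [-2.52, 2.52]. Speed limits (rad/s): [1.89, 1.89, 2.39, 2.39, 3.01, 3.01, 3.01].

INTERFACE

Orientations are given as a rotation vector (axis times angle).
In Python, from bench import read_state, camera, close_job gives the robot as it stands.
- The arm moves only by the tool step_arm, never from a script. Its argument "motion" is a list of rows, each a list of 3 entries, a list of its own where there are three numbers: the opening, from 0 (shut) to 1 (fully open), then the shift along the tool's x, y, z in mm, then the turn, a rotation vector about the tool's x, y, z in rad. A call has 1 to 10 rows; each row shifts and turns the commanded pose from where the row before left it, along the tool's axes as they then stand; what a row does not reach is not made up. A row lasts 1/10 s, in which the tool goes at most 50 mm and 8.59 degrees, less where a joint would pass 70% of its speed; a pose out of reach is approached as far as the arm can. A call with a gripper value outside its range is refused whole. The fingers move at their own pace and stop on an object; "force" is the grip in N (left out, the last holds). Time passes only in rows, so rows that do not move let the fingers close. It gives the time, the measured TCP pose, the force and the opening at its end, in the units of the state.
- read_state(): the state, without advancing time (a new reading comes with each control period).
- camera(name): name is "scene" or "top" or "wrist"; returns a dict with "pixels" (480x640x3 uint8, red, green, blue), "fx", "fy", "cx", "cy" (pixels), "T" (4x4, takes a point from camera to world coordinates); the wrist camera has in their place "mount" (4x4, takes a point from camera to tool coordinates, whose origin is the TCP and whose axes are the tool frame's). Camera axes: x right, y down, z forward; pixel columns grow to the right and rows downward; lengths in m; the calibration is good to about 2 mm. A picture is of the moment at which its call begins: read the wrist's pose just before it. There is no depth.
- close_job(): hands the job in, once; it reports no verdict.
The state is a dict: "time_s": time; "q": joint angles; "joint_vel": joint speeds; "effort": joint torques, N m; "eef_pos": TCP position; "tcp_rot": TCP orientation; "contact_force": force on the tool from outside, world axes, zero at the start; "wrist_torque": the same for the moment, N m; "width": finger opening in m.
Only numpy, scipy, OpenCV 4.12 (cv2) and the standard library are available. Lean on these libraries where they do the work, as an engineer would, in place of code of your own. Each camera call takes 0.05 s, during which the arm holds its last target. There are 200 camera calls.

TASK

Put the four steel check weights of the balance away: stand each one upright in the well of the wooden storage block that fits it, the smallest weight in the smallest well and so on up to the largest, seated on the floor of the well. Do not tip any weight over, and leave the petri dish where it is.

Things in the scene. Friction and masses are not known exactly. Their poses are not given: they have to be found in the camera images.
- weight_xs: the smallest check weight: an upright plain stainless steel cylinder, 20 mm in diameter and 44 mm high, with a small knob (12 mm wide, 17 mm high) on top, 61 mm in all, about 100 g, loose. Grip the cylinder itself across its diameter, at least 14 mm above its foot. Origin: centre of its underside; z up its axis.
- weight_s: the second smallest check weight: an upright plain stainless steel cylinder, 34 mm in diameter and 42 mm high, with a small knob (19 mm wide, 17 mm high) on top, 59 mm in all, about 280 g, loose. Grip the cylinder itself across its diameter, at least 14 mm above its foot. Origin: centre of its underside; z up its axis.
- weight_m: the second largest check weight: an upright plain stainless steel cylinder, 48 mm in diameter and 40 mm high, with a small knob (26 mm wide, 17 mm high) on top, 57 mm in all, about 500 g, loose. Grip the cylinder itself across its diameter, at least 14 mm above its foot. Origin: centre of its underside; z up its axis.
- weight_l: the largest check weight: an upright plain stainless steel cylinder, 62 mm in diameter and 36 mm high, with a small knob (33 mm wide, 17 mm high) on top, 53 mm in all, about 720 g, loose. Grip the cylinder itself across its diameter, at least 14 mm above its foot. Origin: centre of its underside; z up its axis.
- block_xs: the storage block with the smallest well, for the smallest weight: a flat square wooden block, 92 x 92 x 14 mm (all four blocks have this same outside), fixed to the worktop; in its centre a round well 31 mm in diameter and 10 mm deep, with a 2 mm chamfer at the mouth and a dark grey floor 4 mm above the worktop. Origin: centre of its underside; z up; x and y along its sides.
- block_s: the storage block with the second smallest well, for the second smallest weight: a flat square wooden block, 92 x 92 x 14 mm (all four blocks have this same outside), fixed to the worktop; in its centre a round well 45 mm in diameter and 10 mm deep, with a 2 mm chamfer at the mouth and a dark grey floor 4 mm above the worktop. Origin: centre of its underside; z up; x and y along its sides.
- block_m: the storage block with the second largest well, for the second largest weight: a flat square wooden block, 92 x 92 x 14 mm (all four blocks have this same outside), fixed to the worktop; in its centre a round well 59 mm in diameter and 10 mm deep, with a 2 mm chamfer at the mouth and a dark grey floor 4 mm above the worktop. Origin: centre of its underside; z up; x and y along its sides.
- block_l: the storage block with the largest well, for the largest weight: a flat square wooden block, 92 x 92 x 14 mm (all four blocks have this same outside), fixed to the worktop; in its centre a round well 73 mm in diameter and 10 mm deep, with a 2 mm chamfer at the mouth and a dark grey floor 4 mm above the worktop. Origin: centre of its underside; z up; x and y along its sides.
- petri_dish: a closed clear round petri dish, 62 mm across, 16 mm high, loose on the worktop; a bystander. Origin: centre of its underside.
- pipette_tip (a point): an obstacle, not to be handled: the foremost, lowest point of three pipettes that hang, fixed, from a rack at the back and slope down towards the robot; from here they run back and up, in a band 130 mm wide in y centred here. Gripper and wrist must pass from side to side in front of this point. A fixed roll of tape (66 mm across, 19 mm high) lies below it.

How it is judged:
At the end, for the whole second after the job is handed in: Each of the four weights stands upright (within 0.08 rad) and at rest in the well of its own size, its underside on the well's floor (less than 7 mm above the worktop) and its axis within 9 mm of the block's centre; the petri dish lies within 20 mm of where it was (horizontal distance between weight_xs and block_xs below 0.009 m and z of weight_xs in the frame of block_xs below 0.007 m and angle between each of weight_xs, weight_s, weight_m, weight_l's own z axis and vertical below 0.08 rad and linear speed of each of weight_xs, weight_s, weight_m, weight_l below 0.02 m/s and horizontal distance between weight_s and block_s below 0.009 m and z of weight_s in the frame of block_s below 0.007 m and horizontal distance between weight_m and block_m below 0.009 m and z of weight_m in the frame of block_m below 0.007 m and horizontal distance between weight_l and block_l below 0.009 m and z of weight_l in the frame of block_l below 0.007 m and distance of petri_dish from where it was at the start of the episode below 0.02 m); the robot touches nothing.
It fails at once if a weight is tipped over (more than 0.7 rad) (angle between any of weight_xs, weight_s, weight_m, weight_l's own z axis and vertical above 0.7 rad).
It fails at once if the petri dish is moved by more than 20 mm (distance of petri_dish from where it was at the start of the episode above 0.02 m).
It also fails if it takes over 115 s, if anything falls off the work surface, if the arm or the gripper's body presses on something with over 40 N, if the wrist force passes 120 N, or if a joint passes its speed limit or range.

## Working session

There is one attempt and no reset: what is moved stays moved. The work goes in short steps, Python scripts to look and compute and a tool call to move; the robot and the scene stay as the last step left them, time stands still between calls to the robot, and variables do not carry over. Pictures are saved under pics/ and viewed, about 12 in all and at most 16, crops included, and the job is handed in when it is done.

Besides the shell and the picture viewer there is one more tool, called after "Emit:" as name(argument=value, ...) on one line, values as JSON. step_arm: Moves the arm, as the interface text tells. Its arguments: {"type":"object","properties":{"motion":{"type":"array"},"force":{"type":"number"}},"required":["motion"]}

```bash
mkdir -p pics; ls; python3 - <<'E'
from bench import *
import cv2
s=read_state();print({k:s[k] for k in('time_s','eef_pos','tcp_rot','width','contact_force')})
for n in("scene","top"):
    c=camera(n);cv2.imwrite(f"pics/{n}0.png",c["pixels"][:,:,::-1]);print(n,c["fx"],c["fy"],c["cx"],c["cy"],c["T"])
E
```

```text
pics
{'time_s': 0.0, 'eef_pos': array([0.18450459, 0.59678301, 0.23071203]), 'tcp_rot': array([-1.33698775, -0.98492406,  0.98641458]), 'width': 0.08534503709706631, 'contact_force': array([-0.05683433, -0.50349858,  0.40696861])}
scene 590.2791823665614 590.2791823665614 322.2719948618688 239.17824734782755 [[ 0.80035984 -0.26922808  0.53566815 -0.31370836]
 [-0.59941768 -0.37585816  0.70670297 -1.04960034]
 [ 0.01107096 -0.88670564 -0.46220185  0.85536113]
 [ 0.          0.          0.          1.        ]]
top 470.38822162273914 470.38822162273914 318.9028534933088 231.54948868350735 [[ 0.00560354 -0.98108042  0.19351953  0.31693362]
 [-0.99998139 -0.00503095  0.00345015  0.02481747]
 [-0.00241128 -0.19353526 -0.98109036  1.11939956]
 [ 0.          0.          0.          1.        ]]
```

View pics/scene0.png

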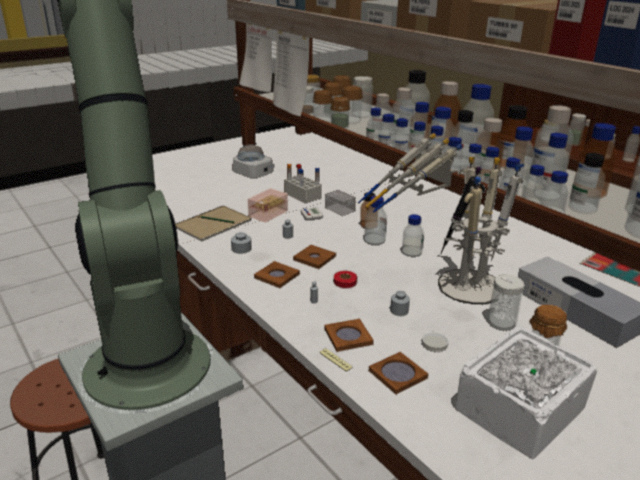

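View pics/top0.png

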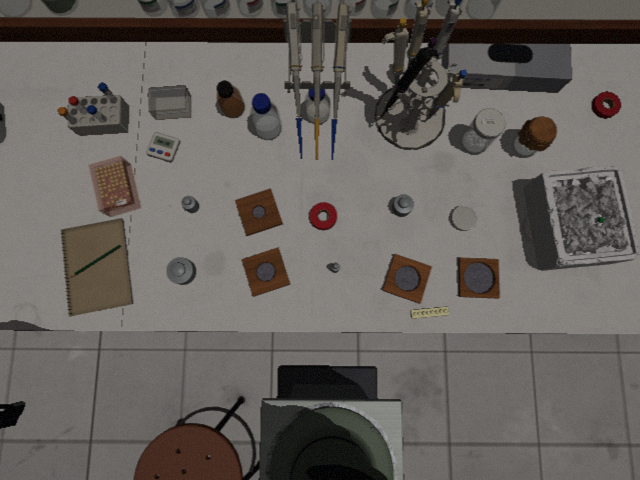

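```bash
python3 - <<'E'
import cv2,numpy as np
im=cv2.imread("pics/top0.png")
C=[(190,204),(180,270),(333,267),(402,204),(259,212),(265,271),(407,278),(479,278)]
t=[]
for u,v in C:
    r=26
    p=cv2.resize(im[v-r:v+r,u-r:u+r],(200*2//2,200),interpolation=cv2.INTER_CUBIC)
    for k in range(-20,21,10):
        a=int((k+r+.5)*200/52); 
        for f in range(0,200,8):
            p[f,a]=(0,255,255);p[a,f]=(0,255,255)
    t.append(p)
cv2.imwrite("pics/mos.png",np.vstack([np.hstack(t[:4]),np.hstack(t[4:])]))
E
```

```text
(no output)
```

View pics/mos.png

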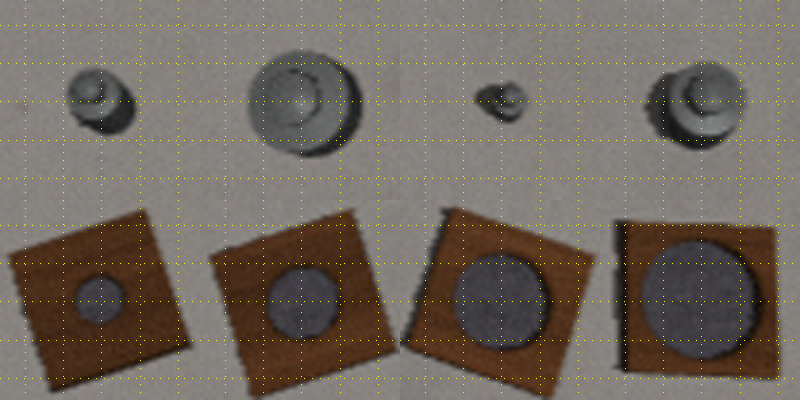

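```bash
cat > h.py <<'E'
import numpy as np,cv2
from bench import *
from scipy.spatial.transform import Rotation as R
def ray(c,u,v,z,T=None):
    T=c["T"] if T is None else T
    d=T[:3,:3]@np.array([(u-c["cx"])/c["fx"],(v-c["cy"])/c["fy"],1]);o=T[:3,3]
    return o+d*(z-o[2])/d[2]
def proj(c,P,T=None):
    T=c["T"] if T is None else T
    p=(np.asarray(P)-T[:3,3])@T[:3,:3]
    return np.stack([p[...,0]/p[...,2]*c["fx"]+c["cx"],p[...,1]/p[...,2]*c["fy"]+c["cy"]],-1)
def circ(x,y,z,r,n=24):
    a=np.linspace(0,2*np.pi,n,endpoint=False);return np.stack([x+r*np.cos(a),y+r*np.sin(a),z+0*a],1)
D=dict(xs=(20,44,31),s=(34,42,45),m=(48,40,59),l=(62,36,73))
E
python3 - <<'E'
from h import *
c=camera("top");s=camera("scene")
O=dict(s=((190,204),(95,95),.042),l=((180,270),(99,102),.036),xs=((333,267),(109.5,99),.044),m=((402,204),(107,101),.040),
bxs=((259,212),(99,101),.014),bs=((265,271),(104,103),.014),bm=((407,278),(101,102),.014),bl=((479,278),(102,99.5),.014),tape=((323,215),(99.5,99.5),.019),dish=((463,217),(99.5,99.5),.016))
im=cv2.resize(s["pixels"][150:410,160:480,::-1],None,fx=2.5,fy=2.5,interpolation=cv2.INTER_CUBIC)
for n,((u,v),(X,Y),z) in O.items():
    u=u-26+(X+.5)/3.846-.5;v=v-26+(Y+.5)/3.846-.5
    p=ray(c,u,v,z);print(n,p.round(4))
    k=n.lstrip('b') if n in('bxs','bs','bm','bl') else n
    r=.031 if k=='dish' else .033 if k=='tape' else D[k][2 if n[0]=='b' else 0]/2000
    for q in proj(s,circ(p[0],p[1],z,r)): cv2.circle(im,tuple(((q-[160,150]+.5)*2.5).astype(int)),0,(0,255,0),-1)
    if n in D:
      for q in proj(s,circ(p[0],p[1],0,r)): cv2.circle(im,tuple(((q-[160,150]+.5)*2.5).astype(int)),0,(0,0,255),-1)
cv2.imwrite("pics/ov.png",im)
for z in(.05,.1,.15,.2,.25,.3,.35,.4):
    p=ray(c,317,158,z);print(z,p.round(3),proj(s,p).round())
st=read_state();print(R.from_rotvec(st["tcp_rot"]).as_matrix().round(3))
E
```

```text
s [0.5983 0.3378 0.042 ]
l [0.438  0.3507 0.036 ]
xs [ 0.4477 -0.0091  0.044 ]
m [ 0.5976 -0.171   0.04  ]
bxs [0.5826 0.1752 0.014 ]
bs [0.4386 0.1536 0.014 ]
bm [ 0.4245 -0.1785  0.014 ]
bl [ 0.4269 -0.3482  0.014 ]
tape [0.5758 0.0203 0.019 ]
dish [ 0.5732 -0.3163  0.016 ]
0.05 [0.707 0.034 0.05 ] [378. 250.]
0.1 [0.689 0.034 0.1  ] [374. 237.]
0.15 [0.671 0.033 0.15 ] [370. 222.]
0.2 [0.652 0.033 0.2  ] [366. 207.]
0.25 [0.634 0.032 0.25 ] [362. 192.]
0.3 [0.616 0.032 0.3  ] [357. 175.]
0.35 [0.598 0.032 0.35 ] [352. 158.]
0.4 [0.579 0.031 0.4  ] [347. 140.]
[[ 0.295 -0.    -0.955]
 [ 0.955 -0.001  0.295]
 [-0.001 -1.    -0.   ]]
```

View pics/ov.png

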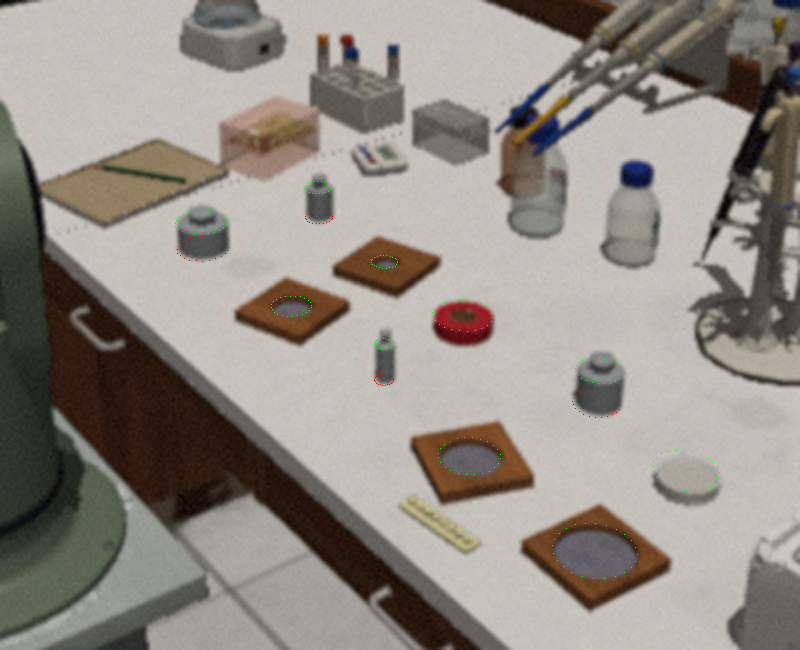

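Emit:
step_arm(motion=[[1, [0, 0, 0], [0, 0.127, 0]], [1, [0, 0, 0], [0, 0.127, 0]], [1, [0, 0, 0], [0, 0.127, 0]], [1, [0, 0, 0], [0, 0.127, 0]], [1, [0, 0, 0], [0, 0.127, 0]], [1, [0, 0, 0], [0, 0.127, 0]], [1, [0, 0, 0], [0, 0.127, 0]], [1, [0, 0, 0], [0, 0.127, 0]], [1, [0, 0, 0], [0, 0.127, 0]], [1, [0, 0, 0], [0, 0.127, 0]]], force=60)

```text
time_s: 1.2
eef_pos: [0.1845, 0.597, 0.2311]
tcp_rot: [-1.571, 0.003, -0.003]
contact_force: [0.4, -0.3, 0.2]
width: 0.0857
```

Emit:
step_arm(motion=[[1, [32, 14, -31], [0, 0, 0]], [1, [32, 14, -31], [0, 0, 0]], [1, [32, 14, -31], [0, 0, 0]], [1, [32, 14, -31], [0, 0, 0]], [1, [32, 14, -31], [0, 0, 0]], [1, [32, 14, -31], [0, 0, 0]], [1, [32, 14, -30], [0, 0, 0]], [1, [29.5, 13, -30], [0, 0, 0]], [1, [0, 0, 0], [0, 0, 0]], [1, [0, 0, 0], [0, 0, 0]]])

```text
time_s: 2.2
eef_pos: [0.4387, 0.3506, 0.12]
tcp_rot: [-1.571, 0.001, -0.0]
contact_force: [0.2, 0.9, 1.1]
width: 0.0856
```

```bash
python3 - <<'E'
from h import *
s=read_state();w=camera("wrist")
T=np.eye(4);T[:3,:3]=R.from_rotvec(s["tcp_rot"]).as_matrix();T[:3,3]=s["eef_pos"];T=T@w["mount"]
print(s["eef_pos"],s["q"].round(2),w["mount"].round(3))
im=w["pixels"][:,:,::-1].copy()
for z,r in((0,31),(36,31),(53,16.5)):
    for q in proj(w,circ(.438,.3507,z/1000,r/1000,36),T): cv2.circle(im,tuple(q.round().astype(int)),0,(0,255,0),-1)
cv2.imwrite("pics/w1.png",im)
E
```

```text
[0.43869661 0.35059725 0.11996197] [-0.96  0.58  0.25  1.87 -0.21  0.71 -0.59] [[ 1.    -0.     0.001  0.   ]
 [-0.001 -0.314  0.949 -0.143]
 [ 0.    -0.949 -0.314  0.081]
 [ 0.     0.     0.     1.   ]]
```

View pics/w1.png

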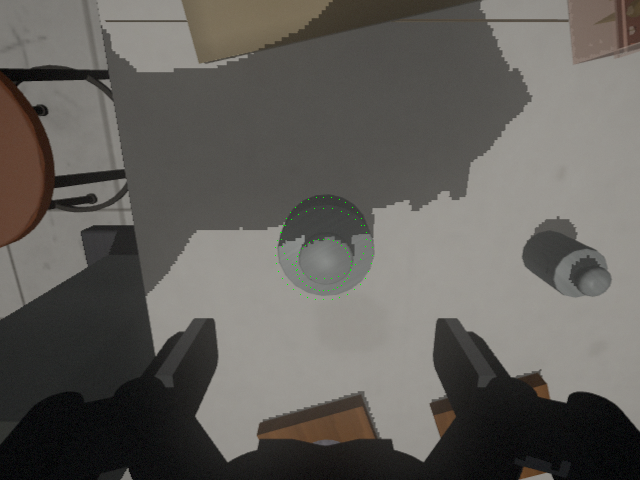

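Emit:
step_arm(motion=[[1, [-0.5, 40, 0], [0, 0, 0]], [1, [0, 40, 0], [0, 0, 0]], [1, [0, 20, 0], [0, 0, 0]], [1, [0, 13, 0], [0, 0, 0]], [1, [0, 0, 0], [0, 0, 0]], [0.3, [0, 0, 0], [0, 0, 0]], [0.3, [0, 0, 0], [0, 0, 0]], [0.3, [0, 0, 0], [0, 0, 0]], [0.3, [0, 0, 0], [0, 0, 0]], [0.3, [0, 0, 0], [0, 0, 0]]], force=60)

```text
time_s: 3.25
eef_pos: [0.4386, 0.3522, 0.0091]
tcp_rot: [-1.569, -0.002, -0.001]
contact_force: [-1.7, -1.5, 11.7]
width: 0.0592
```

Emit:
step_arm(motion=[[0.3, [0, 0, 0], [0, 0, 0]], [0.3, [0, 0, 0], [0, 0, 0]], [0.3, [0, -15, 0], [0, 0, 0]], [0.3, [0, 0, 0], [0, 0, 0]]])

```text
time_s: 3.65
eef_pos: [0.4385, 0.352, 0.0246]
tcp_rot: [-1.569, -0.002, -0.001]
contact_force: [-0.2, -0.2, -6.8]
width: 0.0594
```

```bash
python3 - <<'E'
from h import *
w=camera("wrist");s=camera("scene")
a=w["pixels"][120:480,110:540,::-1]
b=cv2.resize(s["pixels"][150:270,190:310,::-1],(360,360),interpolation=cv2.INTER_CUBIC)
cv2.imwrite("pics/w2.png",np.hstack([a,b]));print(read_state()["wrist_torque"],read_state()["eef_pos"])
E
```

```text
[ 0.01828836  0.01992054 -0.0047267 ] [0.43794778 0.35168984 0.02304039]
```

View pics/w2.png

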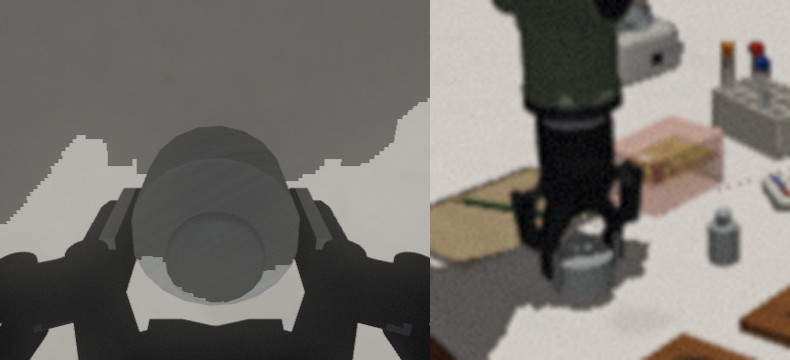

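Emit:
step_arm(motion=[[0.3, [0, -36, 0], [0, 0, 0]], [0.3, [0, -36, -15], [0, 0, 0]], [0.3, [0, 0, -35], [0, 0, 0]], [0.3, [0, 0, -40], [0, 0, 0]], [0.3, [0, 0, -40], [0, 0, 0]], [0.3, [0, 0, -40], [0, 0, 0]], [0.3, [0, 0, -40], [0, 0, 0]], [0.3, [0, 0, -40], [0, 0, 0]], [0.3, [0, 0, -40], [0, 0, 0]], [0.3, [0, 0, -40], [0, 0, 0]]])

```text
time_s: 4.75
eef_pos: [0.4378, 0.0198, 0.0943]
tcp_rot: [-1.571, -0.001, 0.001]
contact_force: [0.9, -0.3, -7.2]
width: 0.0589
```

Emit:
step_arm(motion=[[0.3, [0, 0, -40], [0, 0, 0]], [0.3, [0, 0, -40], [0, 0, 0]], [0.3, [0, 0, -40], [0, 0, 0]], [0.3, [0, 0, -40], [0, 0, 0]], [0.3, [0, 0, -40], [0, 0, 0]], [0.3, [0, 0, -40], [0, 0, 0]], [0.3, [0, 0, -40], [0, 0, 0]], [0.3, [-11, 0, -30], [0, 0, 0]], [0.3, [0, 0, 0], [0, 0, 0]], [0.3, [0, 0, 0], [0, 0, 0]]])

```text
time_s: 5.75
eef_pos: [0.4268, -0.289, 0.094]
tcp_rot: [-1.57, 0.001, -0.0]
contact_force: [-0.0, 0.1, -6.1]
width: 0.0593
```

Emit:
step_arm(motion=[[0.3, [0, 0, -30], [0, 0, 0]], [0.3, [0, 0, -28], [0, 0, 0]], [0.3, [0, 20, 0], [0, 0, 0]], [0.3, [0, 25, 0], [0, 0, 0]], [0.3, [0, 15, 0], [0, 0, 0]], [0.3, [0, 0, 0], [0, 0, 0]], [0.3, [0, 0, 0], [0, 0, 0]]])

```text
time_s: 6.45
eef_pos: [0.4279, -0.3462, 0.0347]
tcp_rot: [-1.571, -0.001, 0.001]
contact_force: [-0.0, -0.7, -6.7]
width: 0.0594
```

```bash
cat >> h.py <<'E'
def look(name,b,f,k,dz=0,box=(120,480,110,540)):
    # b: block centre, k: size, f: weight foot z
    s=read_state();w=camera("wrist")
    T=np.eye(4);T[:3,:3]=R.from_rotvec(s["tcp_rot"]).as_matrix();T[:3,3]=s["eef_pos"];T=T@w["mount"]
    im=w["pixels"][:,:,::-1].copy();d,h,wd=D[k];x,y=s["eef_pos"][:2]
    P=[(circ(*b,.014,wd/2000,60),(0,255,0)),(circ(*b,.004,wd/2000,60),(0,255,255)),(circ(x,y+dz,f+h/1000,d/2000,60),(0,0,255)),(circ(x,y+dz,f,d/2000,60),(255,0,255))]
    for p,c in P:
        for q in proj(w,p,T): cv2.circle(im,tuple(q.round().astype(int)),0,c,-1)
    cv2.imwrite(name,im[box[0]:box[1],box[2]:box[3]]);print(s["time_s"],s["eef_pos"],s["width"],s["contact_force"])
E
python3 - <<'E'
from h import *
look("pics/w3.png",(.4269,-.3482),.0255,"l",-.001)
E
```

```text
6.45 [ 0.42787168 -0.34623011  0.0346696 ] 0.05936417897881508 [-0.04111427 -0.7464344  -6.72034892]
```

View pics/w3.png

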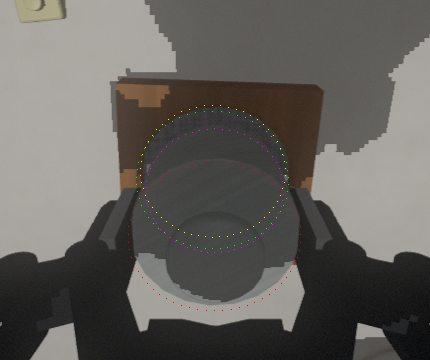

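Emit:
step_arm(motion=[[0.3, [-0.5, 10, -0.5], [0, 0, 0]], [0.3, [0, 7, 0], [0, 0, 0]], [0.3, [0, 3, 0], [0, 0, 0]], [0.3, [0, 2, 0], [0, 0, 0]], [0.3, [0, 0, 0], [0, 0, 0]]])

```text
time_s: 7.0
eef_pos: [0.4268, -0.347, 0.0132]
tcp_rot: [-1.57, -0.0, 0.001]
contact_force: [-7.3, 6.5, 18.8]
width: 0.0592
```

Emit:
step_arm(motion=[[0.85, [0, 0, 0], [0, 0, 0]], [1, [0, 0, 0], [0, 0, 0]], [1, [0, 0, 0], [0, 0, 0]], [1, [0, 0, 0], [0, 0, 0]], [1, [0, -20, 0], [0, 0, 0]], [1, [0, -40, 0], [0, 0, 0]], [1, [0, -40, 0], [0, 0, 0]], [1, [0, 0, 0], [0, 0, 0]]])

```text
time_s: 7.8
eef_pos: [0.4288, -0.3487, 0.1168]
tcp_rot: [-1.575, -0.005, -0.004]
contact_force: [0.2, -0.5, -0.1]
width: 0.0852
```

```bash
cat >> h.py <<'E'
def chk(name,k,p,b):
    s=read_state();w=camera("wrist")
    T=np.eye(4);T[:3,:3]=R.from_rotvec(s["tcp_rot"]).as_matrix();T[:3,3]=s["eef_pos"];T=T@w["mount"]
    im=w["pixels"][:,:,::-1].copy();d,h,wd=D[k]
    for q in proj(w,circ(*p,h/1000+.004*(b is not None),d/2000,60),T): cv2.circle(im,tuple(q.round().astype(int)),0,(0,0,255),-1)
    if b is not None:
        for q in proj(w,circ(*b,.014,wd/2000,60),T): cv2.circle(im,tuple(q.round().astype(int)),0,(0,255,0),-1)
    else:
        for q in proj(w,circ(*p,0,d/2000,60),T): cv2.circle(im,tuple(q.round().astype(int)),0,(255,0,255),-1)
    cv2.imwrite(name,im[100:460,120:520]);print(s["time_s"],s["eef_pos"],s["q"].round(2))
E
python3 - <<'E'
from h import *
chk("pics/w4.png","l",(.4269,-.3482),(.4269,-.3482))
E
```

```text
7.8 [ 0.42879037 -0.34871425  0.11682392] [ 0.46  0.57  0.16  1.9  -0.14  0.68  0.7 ]
```

View pics/w4.png

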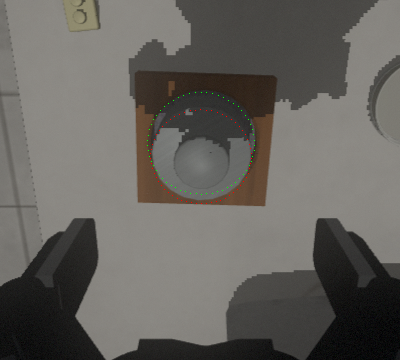

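Emit:
step_arm(motion=[[1, [28, 0, 29], [0, 0, 0]], [1, [28, 0, 29], [0, 0, 0]], [1, [28, 0, 29], [0, 0, 0]], [1, [28, 0, 30], [0, 0, 0]], [1, [28, 0, 30], [0, 0, 0]], [1, [29, 0, 30], [0, 0, 0]], [1, [0, 0, 0], [0, 0, 0]], [1, [0, 0, 0], [0, 0, 0]]])

```text
time_s: 8.65
eef_pos: [0.5958, -0.169, 0.1111]
tcp_rot: [-1.571, -0.001, 0.003]
contact_force: [-1.0, -0.6, 0.3]
width: 0.0859
```

```bash
python3 - <<'E'
from h import *
chk("pics/w5.png","m",(.5976,-.171),None)
E
```

```text
8.65 [ 0.59575273 -0.16899435  0.1111005 ] [ 0.06  0.67  0.18  1.72 -0.16  0.77  0.32]
```

View pics/w5.png

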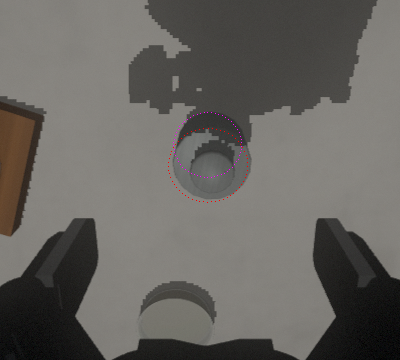

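Emit:
step_arm(motion=[[1, [3, 40, -1], [0, 0, 0]], [1, [0, 40, 0], [0, 0, 0]], [1, [0, 15, 0], [0, 0, 0]], [1, [0, 7, 0], [0, 0, 0]], [1, [0, 0, 0], [0, 0, 0]], [0.2, [0, 0, 0], [0, 0, 0]], [0.2, [0, 0, 0], [0, 0, 0]], [0.2, [0, 0, 0], [0, 0, 0]], [0.2, [0, 0, 0], [0, 0, 0]], [0.2, [0, 0, 0], [0, 0, 0]]])

```text
time_s: 9.7
eef_pos: [0.5997, -0.1712, 0.0119]
tcp_rot: [-1.571, -0.002, -0.001]
contact_force: [-3.1, 1.3, 14.8]
width: 0.0466
```

Emit:
step_arm(motion=[[0.2, [0, 0, 0], [0, 0, 0]], [0.2, [0, 0, 0], [0, 0, 0]], [0.2, [0, -15, 0], [0, 0, 0]], [0.2, [0, -15, 0], [0, 0, 0]], [0.2, [0, 0, 0], [0, 0, 0]], [0.2, [0, 0, 0], [0, 0, 0]]])

```text
time_s: 10.3
eef_pos: [0.5991, -0.171, 0.0409]
tcp_rot: [-1.571, -0.002, 0.0]
contact_force: [0.3, -1.0, -5.9]
width: 0.0466
```

Emit:
step_arm(motion=[[0.2, [-35, 0, -2], [0, 0, 0]], [0.2, [-35, 0, -2], [0, 0, 0]], [0.2, [-35, 0, -2], [0, 0, 0]], [0.2, [-35, 0, -2], [0, 0, 0]], [0.2, [-34.5, 0, 0], [0, 0, 0]], [0.2, [0, 5, 0], [0, 0, 0]], [0.2, [0, 5, 0], [0, 0, 0]], [0.2, [0, 0, 0], [0, 0, 0]]])

```text
time_s: 11.1
eef_pos: [0.4249, -0.179, 0.0297]
tcp_rot: [-1.571, -0.001, 0.001]
contact_force: [-0.6, -0.6, -5.9]
width: 0.0462
```

```bash
python3 - <<'E'
from h import *
look("pics/w6.png",(.4245,-.1785),.019,"m",0)
E
```

```text
11.1 [ 0.42490393 -0.1790428   0.02966213] 0.046232687356728225 [-0.5847984  -0.57363107 -5.89960399]
```

View pics/w6.png

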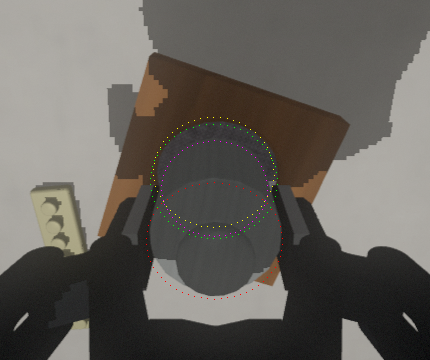

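Emit:
step_arm(motion=[[0.2, [0.5, 7, 0], [0, 0, 0]], [0.2, [0, 5, 0], [0, 0, 0]], [0.2, [0, 2, 0], [0, 0, 0]], [0.2, [0, 0, 0], [0, 0, 0]]])

```text
time_s: 11.55
eef_pos: [0.4249, -0.179, 0.0161]
tcp_rot: [-1.571, -0.001, 0.001]
contact_force: [0.3, -0.1, -5.0]
width: 0.0463
```

Emit:
step_arm(motion=[[0.2, [0, 1, 0], [0, 0, 0]], [0.2, [0, 0, 0], [0, 0, 0]], [0.2, [0, 0, 0], [0, 0, 0]]])

```text
time_s: 11.85
eef_pos: [0.4249, -0.1791, 0.0159]
tcp_rot: [-1.571, -0.001, 0.001]
contact_force: [-5.9, 2.7, 22.7]
width: 0.0461
```

Emit:
step_arm(motion=[[0.7, [0, 0, 0], [0, 0, 0]], [1, [0, 0, 0], [0, 0, 0]], [1, [0, 0, 0], [0, 0, 0]], [1, [0, -20, 0], [0, 0, 0]], [1, [0, -40, 0], [0, 0, 0]], [1, [0, -40, 20], [0, 0, 0]], [1, [6, 0, 45], [0, 0, 0]], [1, [6, 0, 45], [0, 0, 0]], [1, [6, 0, 40], [0, 0, 0]], [1, [5, 0, 20], [0, 0, 0]]])

```text
time_s: 12.85
eef_pos: [0.4479, -0.0057, 0.1154]
tcp_rot: [-1.57, -0.004, 0.003]
contact_force: [-0.2, -1.7, -0.7]
width: 0.0855
```

Emit:
step_arm(motion=[[1, [0, 0, 0], [0, 0, 0]], [1, [0, 0, 0], [0, 0, 0]]])

```text
time_s: 13.05
eef_pos: [0.4476, -0.0092, 0.1152]
tcp_rot: [-1.571, -0.001, 0.002]
contact_force: [0.2, -0.0, -0.2]
width: 0.0856
```

```bash
python3 - <<'E'
from h import *
chk("pics/w7.png","xs",(.4477,-.0091),None)
E
```

```text
13.05 [ 0.44759758 -0.00923175  0.11521399] [-0.25  0.44  0.18  2.16 -0.15  0.55  0.04]
```

View pics/w7.png

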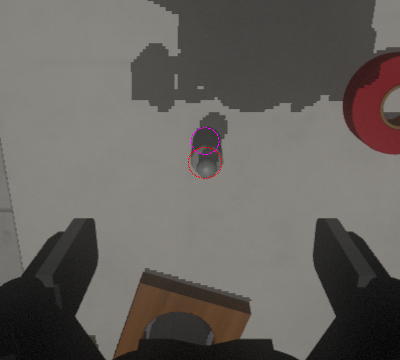

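Emit:
step_arm(motion=[[1, [0, 40, 0], [0, 0, 0]], [1, [0, 40, 0], [0, 0, 0]], [1, [0, 14, 0], [0, 0, 0]], [1, [0, 7, 0], [0, 0, 0]], [0.6, [0, 0, 0], [0, 0, 0]], [0.3, [0, 0, 0], [0, 0, 0]], [0.3, [0, 0, 0], [0, 0, 0]], [0.3, [0, 0, 0], [0, 0, 0]], [0.15, [0, 0, 0], [0, 0, 0]], [0.1, [0, 0, 0], [0, 0, 0]]], force=40)

```text
time_s: 14.1
eef_pos: [0.4481, -0.0091, 0.015]
tcp_rot: [-1.571, -0.002, -0.0]
contact_force: [-0.8, -0.1, 11.6]
width: 0.019
```

Emit:
step_arm(motion=[[0.05, [0, 0, 0], [0, 0, 0]], [0, [0, 0, 0], [0, 0, 0]], [0, [0, 0, 0], [0, 0, 0]], [0, [0, 0, 0], [0, 0, 0]]])

```text
time_s: 14.5
eef_pos: [0.4481, -0.0091, 0.015]
tcp_rot: [-1.571, -0.002, -0.0]
contact_force: [-1.1, 0.1, 12.3]
width: 0.0187
```

Emit:
step_arm(motion=[[0, [0, -15, 0], [0, 0, 0]], [0, [0, -25, 0], [0, 0, 0]], [0, [0, 0, 35], [0, 0, 0]], [0, [0, 0, 40], [0, 0, 0]], [0, [0, 0, 40], [0, 0, 0]], [0, [30, 0, 35], [0, 0, 0]], [0, [32, 0, 34.5], [0, 0, 0]], [0, [38, 0, 0], [0, 0, 0]], [0, [34.5, 0, 0], [0, 0, 0]], [0, [0, 10, 0], [0, 0, 0]]])

```text
time_s: 15.5
eef_pos: [0.5864, 0.1754, 0.0454]
tcp_rot: [-1.57, -0.004, -0.004]
contact_force: [0.1, -0.4, -1.1]
width: 0.0185
```

Emit:
step_arm(motion=[[0, [0, 10, 0], [0, 0, 0]], [0, [0, 0, 0], [0, 0, 0]], [0, [0, 0, 0], [0, 0, 0]]])

```text
time_s: 15.8
eef_pos: [0.5811, 0.1755, 0.0342]
tcp_rot: [-1.571, -0.0, 0.002]
contact_force: [-0.2, -0.6, -1.3]
width: 0.0187
```

```bash
python3 - <<'E'
from h import *
look("pics/w8.png",(.5826,.1752),.0195,"xs",0)
E
```

```text
15.8 [0.58108811 0.17550505 0.034216  ] 0.018739828963156242 [-0.16048596 -0.55648857 -1.26998206]
```

View pics/w8.png

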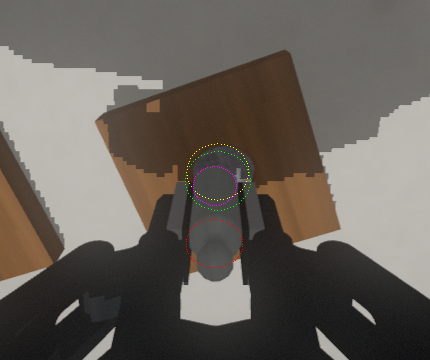

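Emit:
step_arm(motion=[[0, [2, 6, 0], [0, 0, 0]], [0, [0, 4, 0], [0, 0, 0]], [0, [0, 3, 0], [0, 0, 0]], [0, [0, 2.5, 0], [0, 0, 0]], [0, [0, 0, 0], [0, 0, 0]], [0, [0, 0, 0], [0, 0, 0]]])

```text
time_s: 16.45
eef_pos: [0.5839, 0.1755, 0.0191]
tcp_rot: [-1.571, -0.001, 0.001]
contact_force: [-2.0, -0.1, 8.2]
width: 0.0183
```

Emit:
step_arm(motion=[[0.5, [0, 0, 0], [0, 0, 0]], [1, [0, 0, 0], [0, 0, 0]], [1, [0, 0, 0], [0, 0, 0]], [1, [0, -20, 0], [0, 0, 0]], [1, [0, -40, 0], [0, 0, 0]], [1, [0, -40, 0], [0, 0, 0]], [1, [4, 0, 40], [0, 0, 0]], [1, [4, 0, 40], [0, 0, 0]], [1, [4, 0, 40], [0, 0, 0]], [1, [3, 0, 42], [0, 0, 0]]])

```text
time_s: 17.45
eef_pos: [0.5989, 0.3389, 0.1189]
tcp_rot: [-1.571, -0.001, 0.0]
contact_force: [1.3, -0.8, 0.4]
width: 0.0855
```

Emit:
step_arm(motion=[[1, [0, 0, 0], [0, 0, 0]], [1, [0, 0, 0], [0, 0, 0]]])

```text
time_s: 17.65
eef_pos: [0.5984, 0.3383, 0.1183]
tcp_rot: [-1.571, -0.002, 0.002]
contact_force: [-1.1, -1.8, 1.2]
width: 0.0851
```

```bash
python3 - <<'E'
from h import *
chk("pics/w9.png","s",(.5983,.3378),None)
E
```

```text
17.65 [0.59836758 0.3383356  0.11826319] [-0.75  0.76  0.24  1.52 -0.21  0.89 -0.43]
```

View pics/w9.png

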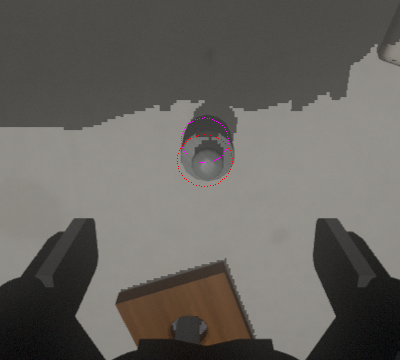

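Emit:
step_arm(motion=[[1, [1, 40, 1], [0, 0, 0]], [1, [0, 40, 0], [0, 0, 0]], [1, [0, 18, 0], [0, 0, 0]], [1, [0, 8.5, 0], [0, 0, 0]], [0.7, [0, 0, 0], [0, 0, 0]], [0.4, [0, 0, 0], [0, 0, 0]], [0.2, [0, 0, 0], [0, 0, 0]], [0.2, [0, 0, 0], [0, 0, 0]], [0.2, [0, 0, 0], [0, 0, 0]], [0.2, [0, 0, 0], [0, 0, 0]]], force=50)

```text
time_s: 18.7
eef_pos: [0.6004, 0.3389, 0.0139]
tcp_rot: [-1.57, -0.002, -0.0]
contact_force: [-2.4, -1.1, 10.7]
width: 0.0327
```

Emit:
step_arm(motion=[[0.1, [0, 0, 0], [0, 0, 0]], [0.1, [0, 0, 0], [0, 0, 0]], [0.1, [0, 0, 0], [0, 0, 0]]])

```text
time_s: 19.0
eef_pos: [0.6005, 0.3389, 0.0139]
tcp_rot: [-1.57, -0.002, -0.0]
contact_force: [-2.9, -1.0, 10.7]
width: 0.0325
```

Emit:
step_arm(motion=[[0.1, [0, -15, 0], [0, 0, 0]], [0.1, [0, -25, 0], [0, 0, 0]], [0.1, [-40, 0, 0], [0, 0, 0]], [0.1, [-40, 0, 0], [0, 0, 0]], [0.1, [-40, 0, -10], [0, 0, 0]], [0.1, [-30, 0, -30], [0, 0, 0]], [0.1, [-11, 0, -40], [0, 0, 0]], [0.1, [0, 0, -40], [0, 0, 0]], [0.1, [0, 0, -40], [0, 0, 0]], [0.1, [0, 0, -25], [0, 0, 0]]])

```text
time_s: 20.0
eef_pos: [0.4391, 0.1508, 0.0535]
tcp_rot: [-1.571, -0.0, -0.001]
contact_force: [1.1, -0.0, -2.6]
width: 0.0325
```

Emit:
step_arm(motion=[[0.1, [0, 10, 0], [0, 0, 0]], [0.1, [0, 10, 0], [0, 0, 0]], [0.1, [0, 0, 0], [0, 0, 0]], [0.1, [0, 0, 0], [0, 0, 0]]])

```text
time_s: 20.4
eef_pos: [0.4389, 0.1542, 0.0322]
tcp_rot: [-1.571, -0.001, 0.002]
contact_force: [0.5, -0.2, -2.7]
width: 0.0325
```

```bash
python3 - <<'E'
from h import *
look("pics/w10.png",(.4386,.1536),.0195,"s",0)
E
```

```text
20.4 [0.43889174 0.15420125 0.03218304] 0.032538281050218554 [ 0.53968216 -0.2132042  -2.72497199]
```

View pics/w10.png

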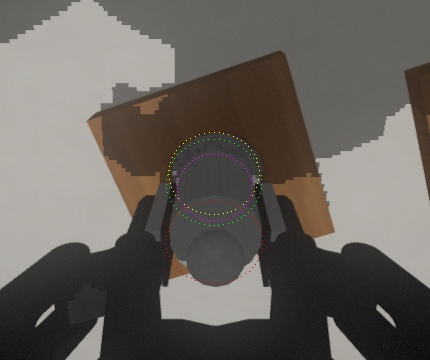

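Aligned. Lowering to the floor.

Emit:
step_arm(motion=[[0.1, [0, 6, 0], [0, 0, 0]], [0.1, [0, 5, 0], [0, 0, 0]], [0.1, [0, 2.5, 0], [0, 0, 0]], [0.1, [0, 1.5, 0], [0, 0, 0]], [0.1, [0, 0, 0], [0, 0, 0]], [0.1, [0, 0, 0], [0, 0, 0]]])

```text
time_s: 21.05
eef_pos: [0.4388, 0.1534, 0.0178]
tcp_rot: [-1.571, -0.0, 0.001]
contact_force: [-5.2, -1.1, 20.9]
width: 0.0329
```

Emit:
step_arm(motion=[[0.6, [0, 0, 0], [0, 0, 0]], [1, [0, 0, 0], [0, 0, 0]], [1, [0, 0, 0], [0, 0, 0]], [1, [0, -20, 0], [0, 0, 0]], [1, [0, -40, 0], [0, 0, 0]], [1, [0, -40, 0], [0, 0, 0]], [1, [0, -30, 40], [0, 0, 0]], [1, [0, 0, 45], [0, 0, 0]], [1, [0, 0, 45], [0, 0, 0]], [1, [0, 0, 45], [0, 0, 0]]])

```text
time_s: 22.05
eef_pos: [0.4386, 0.3303, 0.1477]
tcp_rot: [-1.57, -0.001, 0.0]
contact_force: [1.7, -0.3, 0.4]
width: 0.0854
```

Emit:
step_arm(motion=[[1, [0, 0, 45], [0, 0, 0]], [1, [0, 0, 45], [0, 0, 0]], [1, [0, 0, 0], [0, 0, 0]], [1, [0, 0, 0], [0, 0, 0]]])

```text
time_s: 22.45
eef_pos: [0.4383, 0.4189, 0.1467]
tcp_rot: [-1.572, -0.002, 0.002]
contact_force: [0.3, -0.7, -0.3]
width: 0.085
```

```bash
python3 - <<'E'
from h import *
B=dict(xs=(.5826,.1752),s=(.4386,.1536),m=(.4245,-.1785),l=(.4269,-.3482))
c=camera("top");s=camera("scene");rows=[]
for cam in(c,s):
    t=[]
    for k,b in B.items():
        d,h,wd=D[k];q=proj(cam,np.array([*b,.03]));u,v=q.round().astype(int);r=25
        p=cv2.resize(cam["pixels"][v-r:v+r,u-r:u+r,::-1],(200,200),interpolation=cv2.INTER_CUBIC)
        for P,col in((circ(*b,.004+h/1000,d/2000,40),(0,0,255)),(circ(*b,.014,wd/2000,40),(0,255,0))):
            for q in proj(cam,P):
                cv2.circle(p,tuple(((q-[u-r,v-r]+.5)*4).astype(int)),0,col,-1)
        t.append(p)
    rows.append(np.hstack(t))
cv2.imwrite("pics/fin.png",np.vstack(rows))
E
```

```text
(no output)
```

View pics/fin.png

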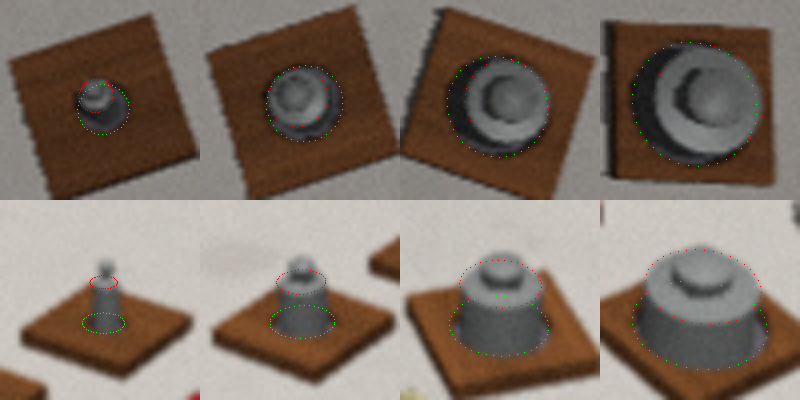

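```bash
python3 - <<'E'
from h import *
a=cv2.imread("pics/top0.png").astype(int);b=camera("top")["pixels"][:,:,::-1].astype(int)
print("dish diff",abs(a-b)[200:235,445:481].mean(),"ref",abs(a-b)[100:130,580:620].mean())
s=read_state();print(s["contact_force"],abs(s["joint_vel"]).max())
close_job()
E
```

```text
dish diff 4.2100529100529105 ref 4.0713888888888885
[-0.52550107  0.50627454 -1.0841734 ] 0.0049120253215277215
the job is handed in; nothing more can be done
```

All four check weights are standing upright in their own wells, and I handed the job in at about 22.5 s of the 115 s allowed. I gripped each one across its diameter, lowered it until the arm felt the well floor, and then released it.

- **Seating:** floor contact came at about the expected height for every weight. The final top and scene pictures show all four upright and seated, matching the predicted outlines within about 1 px (roughly 2 mm).
- **Petri dish:** it shows no movement. The before/after image difference there was 4.2, against 4.1 for a background patch.
- **Robot:** it ended clear of everything, with the gripper open.
- **Disagreement:** the gripper's width reading came out 1 to 3 mm smaller than the weights' true diameters. The grips still held, so I left it.

No check failed.

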